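# Dial the drop box open and post a drive

## Robot

A 6-joint arm with a two-finger parallel gripper is mounted at the origin on the work surface. World frame = base frame: x ahead of the robot, y to its left, z up, the work surface at z = 0. Lengths are in m, angles in rad, forces in N, time in s.
With the tool pointing down it reaches from about 0.25 to 0.725 m from the base axis. Payload 9.7 kg.
Tool frame: the origin (TCP) lies midway between the tips of the shut fingers; the grasp point (between the pads) lies 19 mm behind it; z points along the fingers, y is the line along which they close (so a half turn about z gives the same grasp; the last joint's range is limited). The gripper opens to 85 mm and grips with 20 to 120 N. Pads are 22 mm wide; open, the fingers measure 114 mm over their backs; the gripper's body (76 mm by 85 mm) begins 54 mm behind the grasp point. The pads swing forward as they close: fully open they stand 13 mm farther back than shut.
Start: joints at [0, 0.087, 0.176, 1.66, 0, 1.571], TCP at [0.55, -0, 0.231] pointing down, gripper open.
Joint ranges: [-3.13, 3.13], [-0.85, 1.81], [-1.15, 1.24], [-2.2, 2.28], [-1.44, 1.52], [-3.14, 3.14]. Speed limits (rad/s): [2.22, 2.22, 2.57, 3.14, 3.14, 3.14].

## Interface

Orientations are given as a unit quaternion [w, x, y, z].
In Python, from bench import manip gives the robot as it stands. The module is installed in compiled form; this text tells all that it offers.
- The arm moves only by the shell command python3 -m crank 'ROWS'. ROWS is JSON, a list of rows, each a list of 5 numbers: the finger opening in mm, from 0 to 85.4, then the shift along the tool's x, y, z in mm, then the turn about the tool's z in rad. A call has 1 to 8 rows; each row is the pose to reach, as a shift and turn from the pose commanded when the call began, along the tool's axes at that moment; what a row does not reach only later rows make up. A row lasts 1/10 s, in which the tool goes at most 50 mm and 8.59 degrees, less where a joint would pass 70% of its speed; a pose out of reach is approached as far as the arm can. A call with a gripper value outside its range is refused whole. The fingers move at their own pace and stop on an object; the grip force is fixed at half the most. Time passes only in rows, so rows that repeat a pose let the fingers close. It gives the time, the measured TCP pose, the force, the opening and the grip force at its end, in the units of the state.
- manip.sense(): the state, without advancing time (a new reading comes with each control period).
- manip.read_camera(name): name is "scene" or "side" or "wrist"; returns the picture (400x640x3 uint8, red, green, blue); there is no depth.
- manip.camera_model(name): a dict with "fx", "fy", "cx", "cy" (pixels), "cam_to_world" (4x4, takes a point from camera to world coordinates); the wrist camera has in their place "T_tool_cam" (4x4, takes a point from camera to tool coordinates, whose origin is the TCP and whose axes are the flange's). Camera axes: x right, y down, z forward; pixel columns grow to the right and rows downward; lengths in m; the calibration is good to about 2 mm. A picture is of the moment at which its call begins: read the wrist's pose just before it. camera_model takes no time and is no camera call.
- manip.close_job(): hands the job in; it is judged then, once.
Trained networks look in the newest picture that a camera, given by its name, has taken for a name from the list of things; names that differ only in an ending like _2 or _b are one class to them, and where a whole thing is asked for, a point or a joint stands for the part that bears it (a point fixed in the world has none). Each returns a list of dicts, best first, with "confidence" (0 to 1); they miss things now and then, are a little off and sometimes report something else, mostly with a low value. They report only what shows in the picture. A call takes as long as a camera call. They do not tell look-alikes from the thing itself.
- manip.boxes_of(camera, thing): "box" ([left, top, right, bottom] in pixels, round what is visible of it).
- manip.outline_of(camera, thing): "pixels" (400x640 bool, what is visible of it) and "box" ([left, top, right, bottom] in pixels, round what is visible of it).
- manip.spot_point(camera, thing): "uv" ([column, row] in pixels: a listed point, or the origin of a listed thing).
The state is a dict: "clock": time; "q": joint angles; "qd": joint speeds; "tau": joint torques, N m; "tool_pos": TCP position; "orientation": TCP orientation; "wrist_force": force on the tool from outside, world axes, zero at the start; "ft_torque": the same for the moment, N m; "grip_width": opening from 0.0 (shut) to 1.0 (fully open); "grasp_force": force on a finger pad.
Only numpy, scipy, OpenCV 4.12 (cv2) and the standard library are available. Lean on these libraries where they do the work, as an engineer would, in place of code of your own. Each camera call takes 0.05 s, during which the arm holds its last target. There are 200 camera calls.

## Task

Open the combination-locked drop box: turn the dial clockwise to 2, then anticlockwise to 11, then clockwise to 1, pausing a moment on each number, and leave it on 1. Then lay the orange drive on the sloped stand with its lower end on the ledge and let go, so that you can take it again by its free upper end, and post it end-first through the slot so that it drops right inside the box. Leave the bottle, the spool and the screwdriver where they are.

Things in the scene. Friction and masses are not known exactly. Their poses are not given: they have to be found in the camera images.
- dropbox: Fixed box, 200 x 200 mm, 120 mm high, teal lid, clear walls, on the 3 mm blue mat (mat top z = 0.003 m). Origin: centre of its underside, z up; yaw varies. Dial at the lid's centre. Local +x is the dial's 12 o'clock; the slot is on the -x side. Inside: open, padded floor 6 mm above the origin.
- dial (a joint): Dial angle, rad: 0 when the red pointer is at 12 (wide red mark, box +x), growing clockwise from above. Clock-face numbers as plain white ticks, 0.5236 rad apart: 2 is 1.047, 11 is -0.524, 1 is 0.524. A stop pin at 6 limits it to +-2.6. Stays where left; turns with about 0.06 N m. Starts between 10 and just past 1.
- dial_grip (a point): On the dial's axis, 28 mm above the lid, within the aluminium finger bar: 56 mm long, 16 mm thick, from 8 to 38 mm above the lid, on a 68 mm diameter black skirt (top 9 mm above the lid). Frame turns with the dial: x runs along the bar, towards the pointer (red stripe); at dial 0 it is the box's x.
- slot (a point): Centre of the slot's mouth in the lid's top face, 71 mm from the dial axis: 58 mm long along the box's y, 19 mm wide along its x, edged in white; lid 6 mm thick. A red notched disc that turns with the dial, 10 mm below the lid's top, blocks it unless the dial is on 1.
- stand: Fixed teal stand, yaw varies, z up, origin on the mat. Slope face 38 mm wide (y), 56 mm long, at 45 degrees, rising to local +x, outward normal (-0.707, 0, 0.707). Its lower edge is at (-0.042, 0, 0.022), with a ledge 11 mm proud of it. Base plate 70 mm wide, 10 mm thick, x -0.0675 to 0.0175. Nothing is behind the slope's upper edge.
- stand_rest (a point): Where the drive's centre lies when it rests on the stand, long side up the slope, lower end on the ledge: (-0.013, 0, 0.060) in the stand's frame. So placed, its upper 39 mm stand free past the slope, both broad faces bare.
- drive: Loose portable drive: flat orange block with black panels, 95 x 48 x 13 mm (x, y, z), about 60 g (varies). Origin: centre of its underside; x along its length, z out of a broad face. Starts flat on the mat. Either end may go first. It can swing a little in its plane when held by one end.
- drive_center (a point): Centre of the drive, 6.5 mm above its origin.
- bottle: Bystander: upright teal bottle, 56 mm diameter, 130 mm high; origin at the centre of its underside.
- spool: Bystander: upright blue spool, 52 mm diameter, 38 mm high; origin at the centre of its underside.
- driver: Bystander: red-handled screwdriver, 170 mm long, lying on the mat along its own x.
Not all that is in view belongs to the job. Several things look just like the drive: the one meant starts farthest to the robot's right.

How it is judged:
By the outcome, as a careful person would: the job done as asked, in the order asked, and still so for the second after the job is handed in, with the robot touching nothing.
It also fails if it takes over 72 s, if anything falls off the work surface, if the arm or the gripper's body presses on something with over 40 N, if the wrist force passes 120 N, or if a joint passes its speed limit or range.

## Working session

There is one attempt and no reset: what is moved stays moved. The work goes in short steps, Python scripts to look and compute and a shell command to move; the robot and the scene stay as the last step left them, time stands still between calls to the robot, and variables do not carry over. Pictures are saved under pics/ and viewed, at most 10 in all, crops included, and the job is handed in when it is done.

```bash
mkdir -p pics; cat > h.py <<'E'
import numpy as np, cv2
from bench import manip
from scipy.spatial.transform import Rotation as R
def cam(n):
    m=manip.camera_model(n); K=(m["fx"],m["fy"],m["cx"],m["cy"])
    if n=="wrist":
        s=manip.sense(); T=np.eye(4); q=s["orientation"]; T[:3,:3]=R.from_quat([q[1],q[2],q[3],q[0]]).as_matrix(); T[:3,3]=s["tool_pos"]
        return K,T@np.array(m["T_tool_cam"])
    return K,np.array(m["cam_to_world"])
def ray(c,uv,z):
    K,T=c; d=T[:3,:3]@np.array([(uv[0]-K[2])/K[0],(uv[1]-K[3])/K[1],1]); o=T[:3,3]
    return o+d*(z-o[2])/d[2]
def proj(c,p):
    K,T=c; q=T[:3,:3].T@(np.array(p)-T[:3,3]); return np.array([K[0]*q[0]/q[2]+K[2],K[1]*q[1]/q[2]+K[3]])
def shot(n,name):
    c=cam(n); im=np.array(manip.read_camera(n)); cv2.imwrite(f"pics/{name}.png",im[:,:,::-1]); return c,im
def trot():
    q=manip.sense()["orientation"]; return R.from_quat([q[1],q[2],q[3],q[0]]).as_matrix()
E
python3 - <<'E'
from h import *
np.set_printoptions(precision=3,suppress=True)
print(manip.sense())
for n in("scene","side","wrist"):
    c,im=shot(n,n+"0"); print(n,c[0],c[1])
    for t,z in(("dropbox",.003),("dial_grip",.151),("slot",.123),("stand",.003),("stand_rest",.06),("drive",.003)):
        for d in manip.spot_point(n,t)[:4]: print(t,np.round(d["uv"]),round(d["confidence"],2),ray(c,d["uv"],z))
E
cd pics; python3 -c "
import cv2,numpy as np
a=[cv2.imread(f'{n}0.png') for n in('scene','side')]
cv2.imwrite('a.png',a[0]);cv2.imwrite('b.png',a[1])"
```

```text
{'clock': 0.0, 'q': array([-0.   ,  0.087,  0.175,  1.66 , -0.   ,  1.571]), 'qd': array([ 0.001,  0.   , -0.   , -0.   ,  0.001, -0.001]), 'tau': array([  0.001, -52.039,  46.48 ,   0.016,   0.   ,  -0.   ]), 'tool_pos': array([ 0.55 , -0.   ,  0.231]), 'orientation': array([-0.   ,  0.707,  0.707, -0.   ]), 'wrist_force': array([-0.426,  0.176,  0.87 ]), 'ft_torque': array([-0.023,  0.019,  0.066]), 'grasp_force': 0.0, 'grip_width': 0.9998569245912415}
scene (372.90519732062586, 372.90519732062586, 323.42592748309306, 201.32701055613725) [[ 0.416  0.698 -0.583  1.171]
 [ 0.91  -0.321  0.265 -0.077]
 [-0.002 -0.64  -0.768  0.949]
 [ 0.     0.     0.     1.   ]]
dropbox [188. 290.] 0.76 [ 0.585 -0.224  0.003]
dial_grip [168. 264.] 0.74 [ 0.588 -0.23   0.151]
slot [161. 250.] 0.95 [ 0.52  -0.246  0.123]
stand_rest [278. 213.] 0.93 [0.482 0.086 0.06 ]
stand_rest [160. 250.] 0.16 [ 0.467 -0.262  0.06 ]
drive [385. 193.] 0.81 [0.506 0.451 0.003]
drive [441. 175.] 0.76 [0.516 0.673 0.003]
drive [397. 222.] 0.71 [0.628 0.422 0.003]
drive [345. 206.] 0.7 [0.503 0.302 0.003]
side (426.757344
[... 334 characters left out ...]

slot [361. 299.] 0.86 [ 0.514 -0.251  0.123]
slot [297. 252.] 0.2 [ 0.424 -0.051  0.123]
slot [290. 360.] 0.2 [ 0.324 -0.351  0.123]
stand_rest [301. 237.] 0.81 [0.472 0.084 0.06 ]
drive [269. 161.] 0.76 [0.511 0.676 0.003]
drive [290. 209.] 0.7 [0.499 0.311 0.003]
drive [322. 186.] 0.54 [0.649 0.41  0.003]
drive [277. 194.] 0.49 [0.48  0.421 0.003]
wrist (341.7205800243683, 341.7205800243683, 317.69656053920556, 202.3140505722654) [[ 1.    -0.001 -0.     0.549]
 [-0.001 -0.962 -0.274  0.068]
 [ 0.     0.274 -0.962  0.373]
 [ 0.     0.     0.     1.   ]]
dropbox [348. 348.] 0.89 [ 0.587 -0.231  0.003]
stand [238.  80.] 0.65 [0.468 0.092 0.003]
stand_rest [230.  87.] 0.69 [0.473 0.083 0.06 ]
```

View pics/a.png

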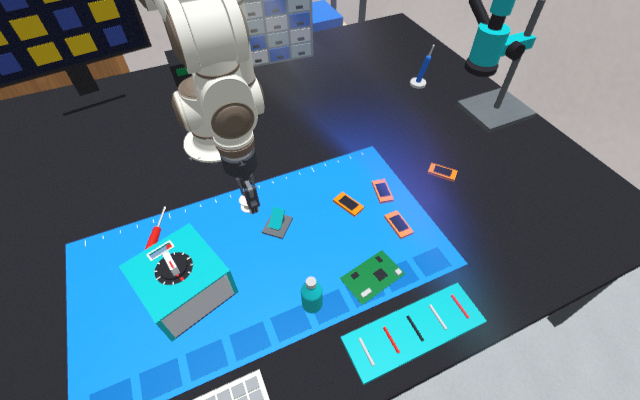

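View pics/b.png

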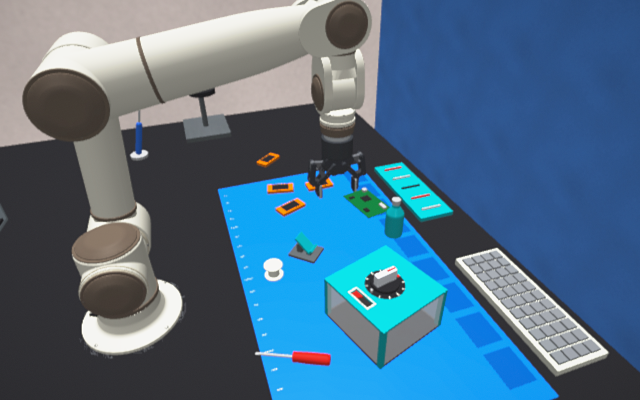

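The scene shows the box at the robot's right, with its dial around (172,262) and slot around (160,250). The stand is at (278,224), with the spool beside it at (248,203). Of the orange look-alikes, the one with the smallest y is at (348,204), near (0.50, 0.305). The next step is to go above the dial.

```bash
python3 -m crank '[[60,-50,8,-20,0],[60,-100,16,-40,0],[60,-150,24,-50,0],[60,-200,32,-50,0],[60,-226,36,-50,0],[60,-226,36,-50,0]]'
python3 - <<'E'
from h import *
np.set_printoptions(precision=4,suppress=True)
c,im=shot("wrist","w1"); print(c[1])
for t,z in(("dropbox",.003),("dial_grip",.151),("slot",.123)):
    for d in manip.spot_point("wrist",t)[:2]: print(t,np.round(d["uv"]),round(d["confidence"],2),ray(c,d["uv"],z))
for n in ("scene","side"):
    c=cam(n)
    shot(n,n+"1")
    for t in("drive","stand"):
        for d in manip.outline_of(n,t)[:4]:
            m=np.argwhere(d["pixels"]); 
            if len(m)<10: continue
            P=np.array([ray(c,(p[1],p[0]),.012) for p in m])[:,:2].astype(np.float32)
            print(n,t,round(d["confidence"],2),cv2.minAreaRect(P), [np.round(x) for x in d["box"]])
    for t in("spool","bottle","driver"):
        for d in manip.spot_point(n,t)[:1]: print(t,ray(c,d["uv"],.003))
im=cv2.imread("pics/side1.png")[190:290,240:370]; b=cv2.resize(im,None,fx=4,fy=4,interpolation=2)
a=cv2.imread("pics/w1.png")
cv2.imwrite("pics/c.png",a)
cv2.imwrite("pics/d.png",b)
E
```

```text
clock: 1.65
tool_pos: [0.586, -0.2304, 0.2799]
orientation: [-0.0, 0.709, 0.706, -0.001]
wrist_force: [0.1, -0.2, -0.1]
grip_width: 0.7
grasp_force: 0.0
[[ 1.     -0.0044 -0.0027  0.5857]
 [-0.0049 -0.9618 -0.2739 -0.1622]
 [-0.0013  0.2739 -0.9618  0.4212]
 [ 0.      0.      0.      1.    ]]
dropbox [315. 163.] 0.65 [ 0.5814 -0.2309  0.003 ]
dial_grip [318. 187.] 0.58 [ 0.585  -0.2259  0.151 ]
slot [241. 202.] 0.6 [ 0.5153 -0.2469  0.123 ]
scene drive 0.85 ((0.5033444762229919, 0.31280869245529175), (0.09877915680408478, 0.0524580255150795), 21.555723190307617) [np.float64(332.0), np.float64(191.0), np.float64(364.0), np.float64(217.0)]
scene drive 0.85 ((0.6404367089271545, 0.4194256365299225), (0.10066498816013336, 0.05482110381126404), 0.3201539218425751) [np.float64(386.0), np.float64(210.0), np.float64(412.0), np.float64(237.0)]
scene drive 0.85 ((0.5124102234840393, 0.6783438920974731), (0.09311570227146149, 0.06043866649270058), 40.33354187011719) [np.float64(430.0), np.float64(166.0), np.float64(458.0), np.float64(185.0)]
scene drive 0.67 ((0.5007067322731018, 0.443145185708
[... 801 characters left out ...]
(191.0)]
side drive 0.76 ((0.49977195262908936, 0.31249603629112244), (0.09901339560747147, 0.05642878636717796), 22.70334815979004) [np.float64(278.0), np.float64(197.0), np.float64(306.0), np.float64(215.0)]
side drive 0.72 ((0.49808362126350403, 0.4432776868343353), (0.06541562080383301, 0.09452477097511292), 77.28922271728516) [np.float64(266.0), np.float64(184.0), np.float64(294.0), np.float64(191.0)]
side drive 0.54 ((0.5061968564987183, 0.675200879573822), (0.11126716434955597, 0.06331020593643188), 37.963233947753906) [np.float64(257.0), np.float64(152.0), np.float64(283.0), np.float64(165.0)]
spool [0.3802 0.0177 0.003 ]
bottle [0.7727 0.0707 0.003 ]
driver [ 0.3398 -0.2711  0.003 ]
```

View pics/c.png

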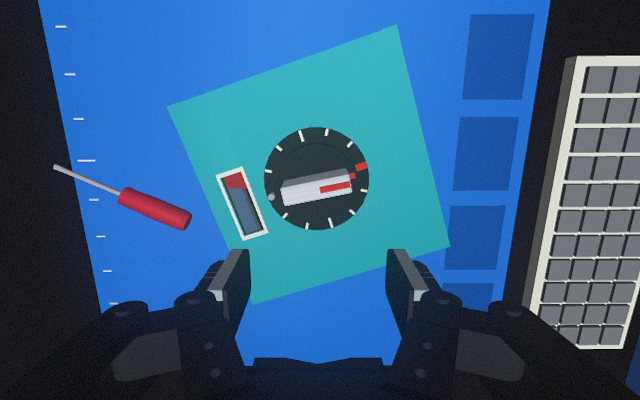

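The wrist view shows the lid corners at (167,107), (397,25), (450,246) and (252,304). The slot is at (242,203), the red 12 mark at (361,167), and the finger bar runs from about (285,195) to (350,185).

```bash
python3 - <<'E'
from h import *
np.set_printoptions(precision=4,suppress=True)
c,im=shot("wrist","w2")
C=np.array([ray(c,p,.123) for p in((167,107),(397,25),(450,246),(252,304))])
print(C, C.mean(0),[np.linalg.norm(C[i]-C[i-1]) for i in range(4)])
yaws=[np.degrees(np.arctan2(*(v[::-1]))) for v in((C[1]-C[0])[:2],(C[2]-C[3])[:2])];print(yaws,[np.degrees(np.arctan2(*(v[::-1])))+90 for v in((C[3]-C[0])[:2],(C[2]-C[1])[:2])])
r=ray(c,(361,167),.132); print("12:",r)
rgb=im.astype(int)
g=(rgb.min(2)>150); g[:, :275]=0; g[:,360:]=0; g[:160]=0; g[210:]=0
red=(rgb[...,0]>150)&(rgb[...,1]<90); m=red.copy(); m[:,:300]=0; m[:,372:]=0; m[:150]=0; m[210:]=0
n,l,s,ce=cv2.connectedComponentsWithStats(m.astype(np.uint8))
for i in range(1,n):
  if s[i,4]>8: print("red",s[i],ce[i],ray(c,ce[i],.161))
n,l,s,ce=cv2.connectedComponentsWithStats((g|(m&(l==l[187,335]))).astype(np.uint8))
i=1+np.argmax(s[1:,4]); P=np.array([ray(c,(p[1],p[0]),.161) for p in np.argwhere(l==i)])[:,:2].astype(np.float32)
print("bar",s[i],cv2.minAreaRect(P)); 
b=cv2.resize(im[115:255,200:390,::-1],None,fx=4,fy=4,interpolation=2); cv2.imwrite("pics/e.png",b)
E
```

```text
[[ 0.458  -0.1593  0.123 ]
 [ 0.6483 -0.0966  0.123 ]
 [ 0.7103 -0.2861  0.123 ]
 [ 0.5197 -0.3483  0.123 ]] [ 0.5841 -0.2226  0.123 ] [np.float64(0.19883062991456282), np.float64(0.20033839383804322), np.float64(0.19934018073620985), np.float64(0.20050649875847273)]
[np.float64(18.217176952145852), np.float64(18.071482498679742)] [np.float64(18.08846708036539), np.float64(18.136927763242923)]
12: [ 0.6224 -0.2089  0.132 ]
red [355 167  12   9  67] [360.2388 171.0597] [ 0.6182 -0.207   0.161 ]
red [349 178   6   6  25] [351.32 180.28] [ 0.6115 -0.2143  0.161 ]
red [320 187  30  11 161] [334.1553 191.8385] [ 0.5982 -0.2236  0.161 ]
bar [ 281  180   70   30 1066] ((0.5834946632385254, -0.2262972593307495), (0.054611798375844955, 0.014985766261816025), 11.551953315734863)
```

View pics/e.png

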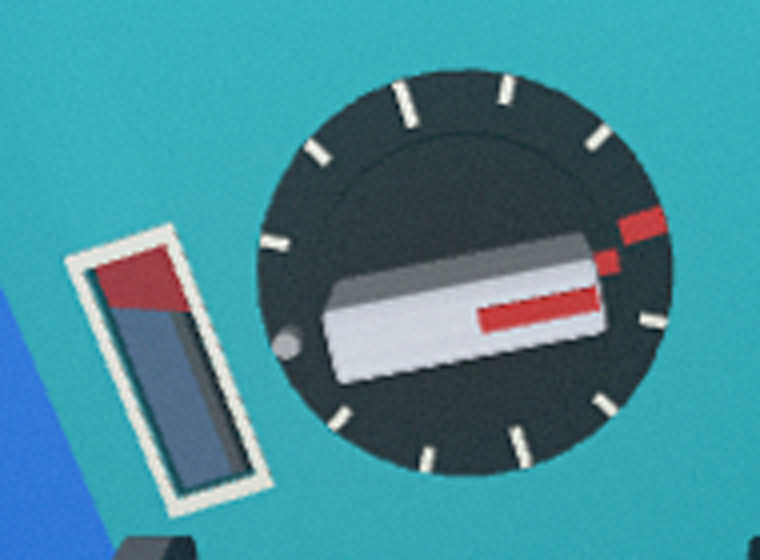

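```bash
python3 -m crank '[[60,0,0,0,-0.149],[60,0,0,0,-0.298],[60,0,0,0,-0.447],[60,0,0,0,-0.596],[60,0,0,0,-0.745],[60,0,0,0,-0.894],[60,0,0,0,-1.043],[60,0,0,0,-1.192]]'
python3 -m crank '[[60,0,0,0,-0.149],[60,0,0,0,-0.298],[60,0,0,0,-0.447],[60,0,0,0,-0.58],[50,0,0,0,-0.58],[50,0,0,0,-0.58]]'
python3 - <<'E'
from h import *
s=manip.sense(); Rm=trot(); print(s["q"],s["tool_pos"],"yaw x",np.degrees(np.arctan2(Rm[1,0],Rm[0,0])), "tilt",Rm[:,2])
print("shift to dial mm",Rm.T@(np.array([.584,-.224,.137])-s["tool_pos"])*1000)
E
```

```text
clock: 3.3
tool_pos: [0.586, -0.2261, 0.2813]
orientation: [-0.0, 0.185, 0.983, 0.0]
wrist_force: [-0.2, -0.4, -0.6]
grip_width: 0.705
grasp_force: 0.0
clock: 3.9
tool_pos: [0.586, -0.226, 0.2813]
orientation: [-0.0, -0.098, 0.995, 0.0]
wrist_force: [-0.4, 0.8, 0.5]
grip_width: 0.587
grasp_force: 0.0
[-3.68175192e-01  3.15889507e-01  5.41538926e-01  1.79647046e+00
  2.20531823e-05 -5.65378928e-01] [ 0.58598206 -0.22604482  0.28127444] yaw x -168.70105822884292 tilt [-1.51242086e-05  2.94716095e-05 -9.99999999e-01]
shift to dial mm [  1.54169864   2.38892888 144.27453041]
```

```bash
python3 -m crank '[[50,1,2,40,0],[50,1,2,85,0],[50,1,2,120,0],[50,1,2,144,0],[50,1,2,144,0],[5,1,2,144,0],[5,1,2,144,0],[5,1,2,144,0]]'; python3 -m crank '[[5,0,0,0,0],[5,0,0,0,0]]'; python3 -c "
from h import *
shot('wrist','w3')"
```

```text
clock: 4.7
tool_pos: [0.5856, -0.2253, 0.1398]
orientation: [0.002, -0.1, 0.995, -0.001]
wrist_force: [1.4, -6.2, 4.0]
grip_width: 0.171
grasp_force: 59.8
clock: 4.9
tool_pos: [0.5857, -0.2253, 0.1398]
orientation: [0.002, -0.1, 0.995, -0.001]
wrist_force: [-0.3, -5.8, 6.7]
grip_width: 0.17
grasp_force: 60.1
```

View pics/w3.png

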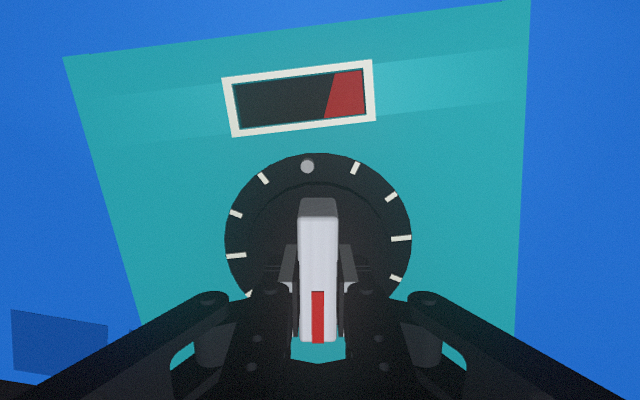

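```bash
python3 -m crank '[[5,0,0,0,0.14],[5,0,0,0,0.28],[5,0,0,0,0.42],[5,0,0,0,0.56],[5,0,0,0,0.70],[5,0,0,0,0.84],[5,0,0,0,0.929],[5,0,0,0,0.929]]'; python3 -m crank '[[5,0,0,0,0],[5,0,0,0,0],[5,0,0,0,0],[5,0,0,0,0],[5,0,0,0,0],[5,0,0,0,0],[5,0,0,0,0],[5,0,0,0,0]]'; python3 -c "
from h import *
Rm=trot(); print(18.1-np.degrees(np.arctan2(-Rm[1,0],-Rm[0,0])))
shot('wrist','w4')"
```

```text
clock: 5.75
tool_pos: [0.5854, -0.2264, 0.1398]
orientation: [0.002, 0.358, 0.934, -0.001]
wrist_force: [-1.0, -10.5, 6.1]
grip_width: 0.17
grasp_force: 60.1
clock: 6.55
tool_pos: [0.5854, -0.2264, 0.1398]
orientation: [0.002, 0.357, 0.934, -0.001]
wrist_force: [-0.9, -10.0, 6.8]
grip_width: 0.174
grasp_force: 60.1
59.90972173365748
```

View pics/w4.png

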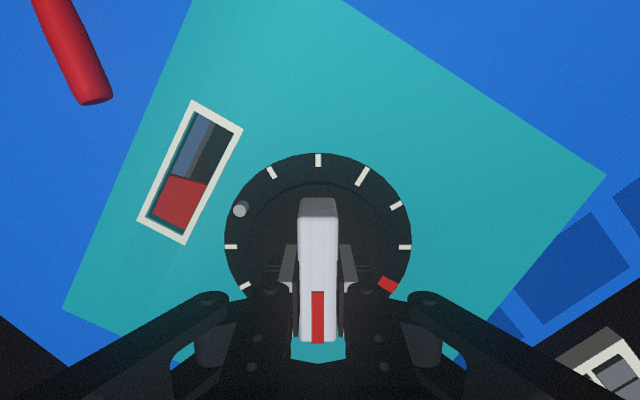

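The bar's tail lines up with the tick at (318,160), the number 8 opposite 2, so the dial is on 2. Next is anticlockwise by 90° to 11.

```bash
python3 -m crank '[[5,0,0,0,-0.145],[5,0,0,0,-0.29],[5,0,0,0,-0.435],[5,0,0,0,-0.58],[5,0,0,0,-0.725],[5,0,0,0,-0.87],[5,0,0,0,-1.015],[5,0,0,0,-1.16]]'; python3 -m crank '[[5,0,0,0,-0.14],[5,0,0,0,-0.28],[5,0,0,0,-0.411],[5,0,0,0,-0.411],[5,0,0,0,-0.411],[5,0,0,0,-0.411],[5,0,0,0,-0.411],[5,0,0,0,-0.411]]';python3 -m crank '[[5,0,0,0,0],[5,0,0,0,0],[5,0,0,0,0],[5,0,0,0,0]]'; python3 -c "
from h import *
Rm=trot(); print(18.1-np.degrees(np.arctan2(-Rm[1,0],-Rm[0,0])))"

```

```text
clock: 7.4
tool_pos: [0.5855, -0.225, 0.1398]
orientation: [0.002, -0.217, 0.976, -0.001]
wrist_force: [-0.4, -2.9, 7.5]
grip_width: 0.171
grasp_force: 60.2
clock: 8.2
tool_pos: [0.5852, -0.2247, 0.1397]
orientation: [0.001, -0.409, 0.913, -0.001]
wrist_force: [-2.1, -0.9, 9.4]
grip_width: 0.173
grasp_force: 60.3
clock: 8.6
tool_pos: [0.5852, -0.2246, 0.1397]
orientation: [0.001, -0.409, 0.913, -0.001]
wrist_force: [-1.8, -1.6, 8.1]
grip_width: 0.173
grasp_force: 60.3
-30.184477379970787
```

Dial on 11 (−30.2°). Now clockwise 60° to 1, then release.

```bash
python3 -m crank '[[5,0,0,0,0.145],[5,0,0,0,0.29],[5,0,0,0,0.435],[5,0,0,0,0.58],[5,0,0,0,0.725],[5,0,0,0,0.87],[5,0,0,0,1.015],[5,0,0,0,1.049]]'; python3 -m crank '[[5,0,0,0,0],[5,0,0,0,0],[5,0,0,0,0],[5,0,0,0,0],[5,0,0,0,0],[5,0,0,0,0]]';python3 -c "
from h import *
Rm=trot(); print(18.1-np.degrees(np.arctan2(-Rm[1,0],-Rm[0,0])))"
python3 -m crank '[[40,0,0,0,0],[40,0,0,0,0],[40,0,0,0,0],[40,0,0,-40,0],[40,0,0,-85,0],[40,0,0,-130,0],[40,0,0,-150,0],[40,0,0,-150,0]]';python3 - <<'E'
from h import *
c,im=shot('wrist','w5')
for d in manip.spot_point('wrist','slot')[:2]: print(d, ray(c,d['uv'],.123))
E
```

```text
clock: 9.4
tool_pos: [0.5857, -0.2258, 0.1398]
orientation: [0.002, 0.106, 0.994, -0.001]
wrist_force: [-0.8, -8.0, 6.1]
grip_width: 0.174
grasp_force: 60.1
clock: 10.0
tool_pos: [0.5857, -0.2258, 0.1397]
orientation: [0.002, 0.103, 0.995, -0.001]
wrist_force: [0.0, -7.6, 6.6]
grip_width: 0.174
grasp_force: 60.1
29.97363216677128
clock: 10.8
tool_pos: [0.5854, -0.2243, 0.291]
orientation: [0.003, 0.103, 0.995, -0.001]
wrist_force: [1.0, 0.1, -0.0]
grip_width: 0.468
grasp_force: 0.0
{'uv': [273.0, 109.3], 'confidence': 0.88} [ 0.51300374 -0.25056071  0.123     ]
```

View pics/w5.png

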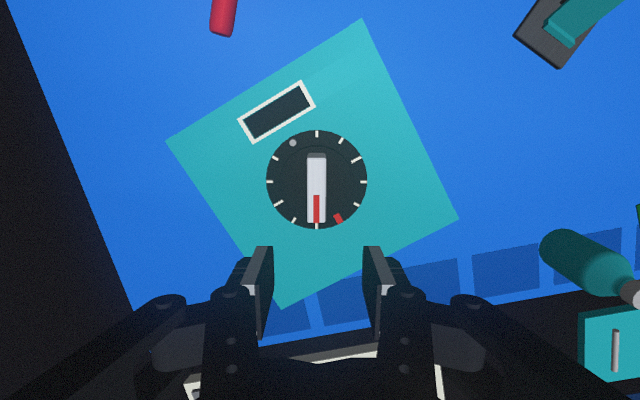

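The dial's pointer sits on tick 1 at (316,225) and the slot at (276,112) shows no red disc, so the box is open. Next is a look from over the stand.

```bash
python3 -m crank '[[80,24,39,0,-0.08],[80,48,78,0,-0.16],[80,73,118,0,-0.25],[80,98,158,0,-0.34],[80,123,198,0,-0.43],[80,148,239,0,-0.52],[80,173,280,0,-0.59],[80,173,280,0,-0.59]]'; python3 - <<'E'
from h import *
np.set_printoptions(precision=4,suppress=True)
import pickle
im=cv2.imread('pics/w5.png')
c,im2=shot('wrist','w6'); print(c[1][:3,3],manip.sense()["tool_pos"])
for t,z in(("stand",.003),("stand_rest",.063),("spool",.003),("drive",.003)):
    for d in manip.spot_point("wrist",t)[:2]: print(t,np.round(d["uv"]),round(d["confidence"],2),ray(c,d["uv"],z))
for d in manip.outline_of("wrist","stand")[:1]:
    np.save("standmask.npy",d["pixels"])
    P=np.array([ray(c,(p[1],p[0]),.013) for p in np.argwhere(d["pixels"])])[:,:2].astype(np.float32)
    print(cv2.minAreaRect(P))
E
```

```text
clock: 11.7
tool_pos: [0.4702, 0.0894, 0.2859]
orientation: [-0.001, -0.195, 0.981, 0.001]
wrist_force: [0.4, 0.7, -0.3]
grip_width: 0.934
grasp_force: 0.0
[0.4059 0.0618 0.4273] [0.4712 0.0874 0.2859]
stand [323. 158.] 0.75 [0.4603 0.0921 0.003 ]
stand_rest [314. 172.] 0.64 [0.4705 0.0847 0.063 ]
stand_rest [322. 158.] 0.62 [0.4534 0.0873 0.063 ]
spool [292.  58.] 0.6 [0.3677 0.0144 0.003 ]
drive [548. 276.] 0.7 [0.4923 0.4397 0.003 ]
drive [462. 248.] 0.59 [0.5011 0.3102 0.003 ]
((0.4809209108352661, 0.07429284602403641), (0.07135152071714401, 0.08665533363819122), 46.0810432434082)
```

View pics/w6.png

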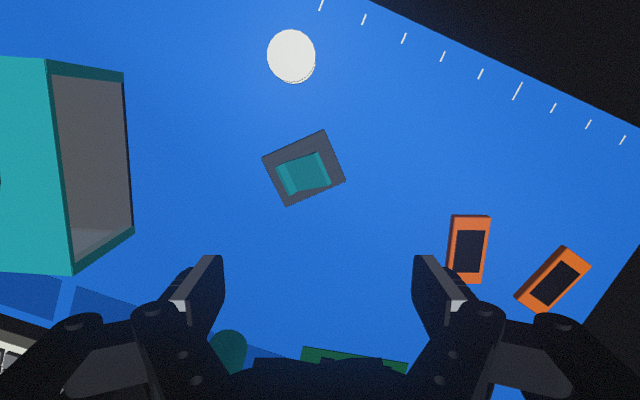

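The view from over the stand shows its plate corners at (262,157), (323,129), (346,181) and (285,206), with a teal slope on top. The target drive is at (468,250). I'll fit the stand model to the plate and the teal area, trying both yaw directions.

```bash
cat >> h.py <<'E'
def tealmask(im):
    h=cv2.cvtColor(im,cv2.COLOR_RGB2HSV).astype(int); return (h[...,0]>78)&(h[...,0]<97)&(h[...,1]>80)&(h[...,2]>40)
E
python3 - <<'E'
from h import *
np.set_printoptions(precision=4,suppress=True)
im=cv2.imread('pics/w6.png')[:,:,::-1].copy(); c=cam("wrist")
C=np.array([ray(c,p,.013) for p in((262,157),(323,129),(346,181),(285,206))])
ctr=C.mean(0); print(C,ctr,[np.linalg.norm(C[i]-C[i-1]) for i in range(4)])
v=(C[1]-C[0])+(C[2]-C[3]); y0=np.arctan2(v[1],v[0])
m=tealmask(im); m[:,:250]=0; m[:,360:]=0; m[:110]=0; m[230:]=0
p=np.argwhere(m)[:,::-1]; print("teal",len(p),p.mean(0),cv2.minAreaRect(p.astype(np.float32)))
for h in(0,np.pi):
    y=y0+h; Rz=np.array([[np.cos(y),-np.sin(y),0],[np.sin(y),np.cos(y),0],[0,0,1]])
    o=ctr-Rz@np.array([-.025,0,0]); o[2]=.003
    W=lambda l: proj(c,o+Rz@np.array(l))
    print("yaw",np.degrees(y),"o",o,"rest",W((-.013,0,.06)),o+Rz@np.array((-.013,0,.06)))
    print(" top edge",W((-.0024,.019,.0616)),W((-.0024,-.019,.0616))," low",W((-.042,.019,.022)),W((-.042,-.019,.022)),"ledge",W((-.0498,.019,.0298)),W((-.0498,-.019,.0298)))
b=cv2.resize(im[100:230,240:370,::-1],None,fx=4.5,fy=4.5,interpolation=2); cv2.imwrite("pics/f.png",b)
E
```

```text
[[0.4888 0.0165 0.013 ]
 [0.4302 0.0728 0.013 ]
 [0.4782 0.123  0.013 ]
 [0.5366 0.0641 0.013 ]] [0.4834 0.0691 0.013 ] [np.float64(0.06748172956679982), np.float64(0.08123286556675278), np.float64(0.06941920585006714), np.float64(0.08303003877238627)]
teal 1492 [302.9471 173.6401] ((302.66839599609375, 174.526123046875), (34.782527923583984, 48.726016998291016), 72.25532531738281)
yaw 135.4318860881714 o [0.4656 0.0867 0.003 ] rest [312.1919 172.716 ] [0.4749 0.0775 0.063 ]
 top edge [314.0717 152.8899] [328.1165 184.919 ]  low [283.8623 161.8447] [297.1585 190.392 ] ledge [277.1639 165.5587] [290.8322 194.4856]
yaw 315.43188608817144 o [0.5013 0.0516 0.003 ] rest [292.0685 181.3884] [0.492  0.0607 0.063 ]
 top edge [290.4455 200.9043] [275.6208 169.7158]  low [322.8856 179.4057] [310.0722 150.3359] ledge [329.0576 178.1809] [316.1202 148.4637]
```

View pics/f.png

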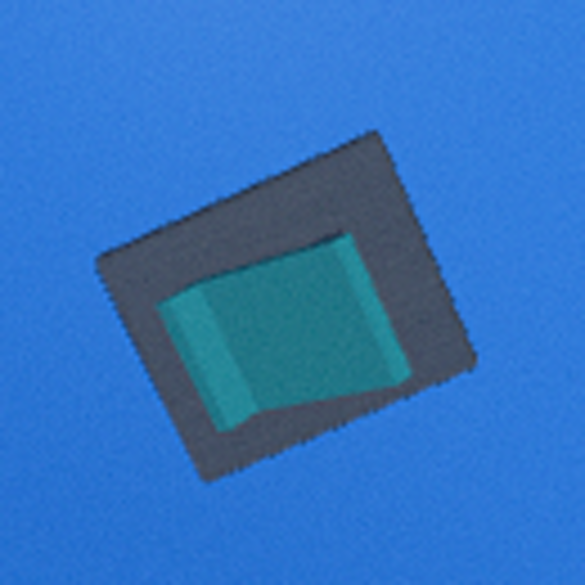

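The fit with yaw 135.4° matches the picture: ledge at (275–289, 167–195), slope top edge at (314,153)–(325,185). Now moving above the drive for a close look.

```bash
python3 -m crank '[[80,-23,39,15,0],[80,-46,78,30,0],[80,-69,117,45,0],[80,-92,156,60,0],[80,-116,195,75,0],[80,-116,195,75,0],[80,-116,195,75,0],[80,-116,195,75,0]]'; cat > dr.py <<'E'
from h import *
np.set_printoptions(precision=4,suppress=True)
c,im=shot('wrist','w7'); s=manip.sense(); Rm=trot()
h=cv2.cvtColor(im,cv2.COLOR_RGB2HSV).astype(int)
for d in manip.outline_of("wrist","drive")[:4]:
    P=np.array([ray(c,(p[1],p[0]),.016) for p in np.argwhere(d["pixels"])])[:,:2].astype(np.float32)
    print(d["confidence"],[round(x) for x in d["box"]],cv2.minAreaRect(P))
print(s["tool_pos"],np.degrees(np.arctan2(Rm[1,0],Rm[0,0])),s["grip_width"])
E
python3 dr.py
```

```text
clock: 12.8
tool_pos: [0.5075, 0.3081, 0.2127]
orientation: [0.0, -0.19, 0.982, -0.0]
wrist_force: [-0.2, -0.6, -0.7]
grip_width: 0.936
grasp_force: 0.0
0.94 [330, 271, 400, 356] ((0.6346451640129089, 0.41592609882354736), (0.0986274778842926, 0.0509740449488163), 1.1202826499938965)
0.84 [397, 165, 489, 256] ((0.4959796667098999, 0.4403669238090515), (0.052806414663791656, 0.09541577845811844), 77.70332336425781)
0.76 [593, 252, 639, 334] ((0.5075269341468811, 0.6660862565040588), (0.10199841111898422, 0.047532856464385986), 36.25310134887695)
0.68 [301, 124, 353, 217] ((0.4987950325012207, 0.3127391040325165), (0.09585703164339066, 0.0498221330344677), 22.78830337524414)
[0.5075 0.308  0.2131] -158.1096796296025 0.935146108551296
```

```bash
python3 - <<'E'
from h import *
s=manip.sense();Rm=trot(); print(Rm.T@(np.array([.5136,.3189,.001])-s["tool_pos"])*1000)
E
```

```text
[ -9.4011953    7.69561196 212.31347772]
```

```bash
python3 -m crank '[[72,-9,8,45,-0.016],[72,-9,8,90,-0.016],[72,-9,8,135,-0.016],[72,-9,8,170,-0.016],[72,-9,8,190,-0.016],[72,-9,8,200,-0.016],[72,-9,8,200,-0.016]]'; python3 - <<'E'
from h import *
s=manip.sense();Rm=trot(); print(s["clock"],Rm.T@(np.array([.5136,.3189,.001])-s["tool_pos"])*1000)
E
```

```text
clock: 13.6
tool_pos: [0.5122, 0.3193, 0.0119]
orientation: [-0.0, -0.198, 0.98, -0.0]
wrist_force: [-0.6, -0.4, -0.5]
grip_width: 0.841
grasp_force: 0.0
13.6 [-1.15566452 -0.91255863 10.94436454]
```

```bash
python3 -m crank '[[72,-1,-1,11,0],[72,-1,-1,11,0],[40,-1,-1,11,0],[40,-1,-1,11,0],[40,-1,-1,11,0],[40,-1,-1,11,0],[40,-1,-1,11,0]]'; python3 -m crank '[[40,0,0,-20,0],[40,0,0,-60,0],[40,0,0,-100,0],[40,0,0,-135,0],[40,0,0,-135,0]]'; python3 - <<'E'
from h import *
c,im=shot('wrist','w8')
for d in manip.outline_of("wrist","drive")[:3]: print(d["confidence"],[round(x) for x in d["box"]])
cv2.imwrite('pics/g.png',np.hstack([im[:,:,::-1]]))
print(manip.sense()["q"])
E
```

```text
clock: 14.3
tool_pos: [0.5142, 0.3202, 0.0025]
orientation: [0.001, -0.199, 0.98, 0.0]
wrist_force: [0.1, -0.3, 5.5]
grip_width: 0.547
grasp_force: 62.3
clock: 14.8
tool_pos: [0.5154, 0.3209, 0.1421]
orientation: [0.004, -0.199, 0.98, 0.001]
wrist_force: [0.6, 0.0, -0.6]
grip_width: 0.541
grasp_force: 61.6
0.97 [254, 123, 383, 344]
0.92 [326, 306, 384, 363]
0.72 [401, 165, 523, 283]
[ 5.56912269e-01  2.03116515e-01  1.23425653e-01  1.48961722e+00
 -7.05326591e-06  1.56619509e-01]
```

```bash
python3 - <<'E'
from h import *
np.set_printoptions(precision=3,suppress=True)
c,im=shot('wrist','w9'); s=manip.sense(); Rm=trot(); T=s["tool_pos"]
d=manip.outline_of("wrist","drive")[0]; 
ct=max(cv2.findContours(d["pixels"].astype(np.uint8),0,2)[0],key=cv2.contourArea)
print("seen",d["box"],cv2.minAreaRect(ct),cv2.approxPolyDP(ct,6,True)[:,0].tolist())
for th in(-20,-10,0,10,20):
    a=np.radians(th); L=[]
    for sx in(17.1-47.5,17.1+47.5):
        for sy in(-24,24):
            x,z=sx,-6.5
            L.append(proj(c,T+Rm@(np.array([x*np.cos(a)-z*np.sin(a),sy,-7+x*np.sin(a)+z*np.cos(a)])/1000)))
    print(th,np.array(L).round().tolist())
E
```

```text
seen [331.5, 307.3, 384.5, 361.1] ((356.2704162597656, 333.3764953613281), (50.43553924560547, 52.12910079956055), 86.00909423828125) [[373, 307], [369, 341], [340, 343], [332, 360], [381, 356]]
-20 [[269.0, 326.0], [370.0, 326.0], [243.0, 143.0], [397.0, 143.0]]
-10 [[267.0, 333.0], [371.0, 333.0], [249.0, 128.0], [391.0, 128.0]]
0 [[265.0, 340.0], [373.0, 340.0], [254.0, 120.0], [385.0, 120.0]]
10 [[263.0, 345.0], [375.0, 345.0], [259.0, 118.0], [379.0, 118.0]]
20 [[261.0, 348.0], [378.0, 348.0], [264.0, 122.0], [375.0, 122.0]]
```

```bash
python3 -m crank '[[40,5,-23,-5,0.147],[40,11,-46,-10,0.294],[40,16,-69,-15,0.441],[40,22,-92,-18,0.588],[40,27,-115,-18,0.735],[40,33,-138,-18,0.882],[40,38,-161,-18,1.029],[40,44,-184,-18,1.176]]'; python3 -m crank '[[40,0,0,0,0],[40,0,0,0,0],[40,0,0,0,0]]'; cat > st.py <<'E'
from h import *
from scipy.optimize import least_squares
np.set_printoptions(precision=4,suppress=True)
c,im=shot('wrist','w10'); s=manip.sense(); T=s["tool_pos"]; Rm=trot(); print(T,np.degrees(np.arctan2(Rm[1,0],Rm[0,0])))
L=np.array([(-.0024,.019,.0616),(-.0024,-.019,.0616),(-.042,.019,.022),(-.042,-.019,.022),(-.0675,.035,.01),(-.0675,-.035,.01),(.0175,-.035,.01),(.0175,.035,.01)])
def W(p,l):
    y=p[2]; return np.array([p[0]+np.cos(y)*l[0]-np.sin(y)*l[1],p[1]+np.sin(y)*l[0]+np.cos(y)*l[1],.003+l[2]])
p0=[.4656,.0867,np.radians(135.4)]
print("pred",[proj(c,W(p0,l)).round().astype(int).tolist() for l in L])
# dark grey plate + teal: hull fit
h=cv2.cvtColor(im,cv2.COLOR_RGB2HSV).astype(int)
pr=np.array([proj(c,W(p0,l)) for l in L]); a=np.clip(pr.min(0)-15,0,None).astype(int); b=(pr.max(0)+15).astype(int)
blue=(h[...,0]>99)&(h[...,0]<118)&(h[...,1]>150)
m=~blue; roi=np.zeros_like(m); roi[a[1]:b[1],a[0]:b[0]]=1; m&=roi
n,l,st,ce=cv2.connectedComponentsWithStats(m.astype(np.uint8)); i=1+np.argmax(st[1:,4]); m=l==i; print(a,b,st[i])
t=tealmask(im)&roi.astype(bool); print("teal",t.sum())
def res(p):
    A=np.zeros(m.shape,np.float32)
    return A
S=16
def render(p,idx):
    A=np.zeros(m.shape,np.uint8); q=np.array([proj(c,W(p,l)) for l in L[idx]])
    cv2.fillConvexPoly(A,cv2.convexHull((q*S).round().astype(np.int32)),1,shift=4); return A>0
from scipy.optimize import minimize
def cost(p):
    P=[p[0]*1e-3,p[1]*1e-3,p[2]*1e-2]
    return (render(P,[4,5,6,7,0,1])!=m).sum()
r=minimize(cost,[465.6,86.7,236.3],method="Nelder-Mead",options=dict(initial_simplex=[[462,84,233],[469,84,238],[465,91,236],[468,88,240]]))
P=[r.x[0]*1e-3,r.x[1]*1e-3,r.x[2]*1e-2]; print("fit",P[:2],np.degrees(P[2]),r.fun)
print("rest pts",[ray(c,d["uv"],.063) for d in manip.spot_point("wrist","stand_rest")[:2]],"model",W(P,(-.013,0,.06)))
cv2.imwrite("pics/i.png",im[:,:,::-1])
E
python3 st.py
```

```text
clock: 15.8
tool_pos: [0.5442, 0.132, 0.1524]
orientation: [-0.001, 0.381, 0.925, -0.001]
wrist_force: [0.1, 0.5, -0.7]
grip_width: 0.543
grasp_force: 61.5
clock: 16.1
tool_pos: [0.5444, 0.1337, 0.1535]
orientation: [-0.001, 0.377, 0.926, -0.0]
wrist_force: [-0.8, -0.2, -0.0]
grip_width: 0.546
grasp_force: 61.6
[0.5444 0.1339 0.1537] 135.69410688120075
pred [[163, 178], [218, 178], [190, 215], [235, 215], [179, 238], [258, 238], [254, 141], [168, 141]]
[148 125] [273 253] [ 167  125  106  128 9882]
teal 3191
fit [np.float64(0.46739117386239687), np.float64(0.09687689458129149)] 137.90292119196386 1417.0
rest pts [] model [0.477  0.0882 0.063 ]
```

```bash
python3 - <<'E'
from h import *
im=cv2.imread('pics/w10.png')[:,:,::-1].copy()
h=cv2.cvtColor(im,cv2.COLOR_RGB2HSV).astype(int)
blue=(h[...,0]>99)&(h[...,0]<118)&(h[...,1]>150); t=tealmask(im)
for v in range(115,262,6):
    print(v,''.join('b' if blue[v,u] else 't' if t[v,u] else '.' for u in range(140,290,2)))
E
```

```text
115 bbbbbbbbbbbbbbbbbbbbbbbbbbbbbbbbbbbbbbbbbbbbbbbbbbbbbbbbbbbbbbbbbbbbbbbbbbb
121 bbbbbbbbbbbbbbbbbbbbbbbbbbbbbbbbbbbbbbbbbbbbbbbbbbbbbbbbbbbbbbbbbbbbbbbbbbb
127 bbbbbbbbbbbbbbbbbbbbbbbbbbbbbbbbbbbbbbbbbbbbbbbbbbbbbbbbbbb................
133 bbbbbbbbbbbbbbbbbbbbbbbbbbbbbbbbbbbbbbbbbbbbbbbbbbbbbbbb..b................
139 bbbbbbbbbbbbbbbbb..........................................................
145 bbbbbbbbbbbbbbbbb..........................................................
151 bbbbbbbbbbbbbbbbb..........................................................
157 bbbbbbbbbbbbbbbbbb.........................................................
163 bbbbbbbbbbbbbbbbbbtttttttttttttttttttttttt.................................
169 bbbbbbbbbbbbbbttttttttttttttttttttttttttttt................................
175 bbbbbbbbbbbbbbb.tttttttttttttttttttttttttttt...............................
181 bbbbbbbbbbbbbbbbb.tttttttttttttttttttttttttt.t.............................
187 bbbbbbbbbbbbbbbbbbbbttttttttttttttttttttttttttt............................
193 bbbbbbbbbbbbbbbbbbbb..tttttttttttttttttttttttttt........
[... 199 characters left out ...]
bbbbbb......tttttttttttttttttttttttt........................
217 bbbbbbbbbbbbbbbbbbbbbb....tttttttttttttttttttttttt.........................
223 bbbbbbbbbbbbbbbbbbbbbb.....ttttttttttttttttttttttt.........................
229 bbbbbbbbbbbbbbbbbbbbbb.....................................................
235 bbbbbbbbbbbbbbbbbbbbbbbbbbbbbbbbbbbbbbbbbbbbbbbbbbbbbbbbbbbb...............
241 bbbbbbbbbbbbbbbbbbbbbbbbbbbbbbbbbbbbbbbbbbbbbbbbbbbbbbbbbbbb...............
247 bbbbbbbbbbbbbbbbbbbbbbbbbbbbbbbbbbbbbbbbbbbbbbbbbbbbbb.....................
253 bbbbbbbbbbbbbbbbbbbbbbbbbbbbbbbbbbbbbbbbbbbbbbbbbbbbb......................
259 bbbbbbbbbbbbbbbbbbbbbbbbbbbbbbbbbbbbbbbbbbbbbbb............................
```

The fit shows the plate 5 px right of and 5 px above the prediction. That moves the stand origin to (0.465, 0.0934), which agrees with the networks' stand_rest of about (0.473, 0.084). Moving over the stand.

```bash
python3 -m crank '[[40,2,-30,0,0],[40,4,-60,10,0],[40,4,-85,30,0],[40,4,-85,55,0],[40,4,-85,75,0],[40,4,-85,75,0],[40,4,-85,75,0]]'; python3 - <<'E'
from h import *
s=manip.sense();Rm=trot(); print(Rm.T@(np.array([.4816,.0766,.0641])-s["tool_pos"])*1000,np.degrees(np.arctan2(Rm[1,0],Rm[0,0])))
E
```

```text
clock: 16.9
tool_pos: [0.4823, 0.0757, 0.0797]
orientation: [-0.0, 0.378, 0.926, -0.0]
wrist_force: [0.7, 0.7, -0.3]
grip_width: 0.542
grasp_force: 61.7
[ 1.12009765  0.17483077 15.5700157 ] 135.62100660930406
```

```bash
python3 -m crank '[[40,1,0,6,0],[40,1,0,12,0],[40,1,0,15,0],[40,1,0,15,0]]'; python3 -m crank '[[40,0,0,2,0],[40,0,0,4,0],[40,0,0,4,0]]';python3 -m crank '[[40,-1,0,2,0],[40,-1,0,4,0],[40,-1,0,4,0]]'
```

```text
clock: 17.3
tool_pos: [0.4817, 0.076, 0.0641]
orientation: [-0.0, 0.378, 0.926, 0.0]
wrist_force: [-0.8, 0.1, -0.1]
grip_width: 0.541
grasp_force: 61.8
clock: 17.6
tool_pos: [0.4824, 0.0761, 0.0624]
orientation: [0.001, 0.378, 0.926, 0.001]
wrist_force: [-4.7, -1.7, 15.1]
grip_width: 0.54
grasp_force: 63.9
clock: 17.9
tool_pos: [0.484, 0.0751, 0.0593]
orientation: [0.002, 0.378, 0.926, 0.001]
wrist_force: [-3.1, -3.2, 19.5]
grip_width: 0.544
grasp_force: 66.6
```

```bash
python3 -m crank '[[40,0,0,2,0],[40,0,0,4,0],[40,0,0,4,0]]';python3 -m crank '[[40,1,0,2,0],[40,1,0,4,0],[40,1,0,4,0]]'
```

```text
clock: 18.2
tool_pos: [0.4848, 0.0745, 0.0558]
orientation: [0.003, 0.379, 0.926, 0.001]
wrist_force: [1.0, -8.0, 19.7]
grip_width: 0.542
grasp_force: 69.4
clock: 18.5
tool_pos: [0.4851, 0.0745, 0.0524]
orientation: [0.005, 0.379, 0.925, 0.0]
wrist_force: [3.3, -12.2, 22.4]
grip_width: 0.546
grasp_force: 72.7
```

```bash
python3 - <<'E'
from h import *
np.set_printoptions(precision=3,suppress=True)
c,im=shot('wrist','w11'); s=manip.sense(); Rm=trot(); T=s["tool_pos"]
for d in manip.outline_of("wrist","drive")[:2]: print("seen",d["confidence"],d["box"])
for th in range(-10,50,10):
    a=np.radians(-th); L=[]
    for sx in(17.1-47.5,17.1+47.5):
        for sy in(-24,24):
            x,z=sx,-6.5
            L.append(proj(c,T+Rm@(np.array([x*np.cos(a)-z*np.sin(a),sy,-7+x*np.sin(a)+z*np.cos(a)])/1000)))
    print(th,np.array(L).round().tolist())
E
```

```text
seen 0.93 [238.7, 123.3, 393.0, 327.2]
-10 [[264.0, 345.0], [378.0, 345.0], [260.0, 116.0], [382.0, 116.0]]
0 [[266.0, 340.0], [376.0, 340.0], [255.0, 118.0], [387.0, 118.0]]
10 [[268.0, 334.0], [374.0, 334.0], [250.0, 126.0], [394.0, 125.0]]
20 [[270.0, 326.0], [372.0, 326.0], [244.0, 141.0], [400.0, 141.0]]
30 [[271.0, 317.0], [370.0, 317.0], [238.0, 165.0], [407.0, 165.0]]
40 [[272.0, 307.0], [369.0, 307.0], [233.0, 198.0], [413.0, 198.0]]
```

```bash
python3 -m crank '[[40,2,0,2,0],[40,3,0,4,0],[40,3,0,4,0]]';python3 -m crank '[[40,1,0,2,0],[40,2,0,4,0],[40,2,0,4,0]]'
```

```text
clock: 18.9
tool_pos: [0.4845, 0.0757, 0.0492]
orientation: [0.007, 0.379, 0.925, 0.0]
wrist_force: [8.8, -20.2, 24.8]
grip_width: 0.542
grasp_force: 77.7
clock: 19.2
tool_pos: [0.4838, 0.0767, 0.0458]
orientation: [0.008, 0.379, 0.925, 0.0]
wrist_force: [10.5, -22.4, 26.3]
grip_width: 0.545
grasp_force: 83.9
```

```bash
python3 - <<'E'
from h import *
np.set_printoptions(precision=3,suppress=True)
c,im=shot('wrist','w12'); s=manip.sense(); Rm=trot(); T=s["tool_pos"]
for d in manip.outline_of("wrist","drive")[:2]: print("seen",d["confidence"],d["box"])
for th in range(10,60,10):
    a=np.radians(-th); L=[]
    for sx in(17.1-47.5,17.1+47.5):
        for zz in (-6.5,6.5):
            x,z=sx,zz
            L.append(proj(c,T+Rm@(np.array([x*np.cos(a)-z*np.sin(a),-24,-7+x*np.sin(a)+z*np.cos(a)])/1000)))
    print(th,np.array(L).round().tolist())
d=T-np.array([.465,.0934,.003]); x=np.array([-.712,.702]); print("local",d[:2]@x,d[0]*-.702+d[1]*-.712,d[2])
E
```

```text
seen 0.94 [230.4, 142.2, 399.8, 330.4]
10 [[268.0, 334.0], [272.0, 313.0], [250.0, 126.0], [256.0, 117.0]]
20 [[270.0, 326.0], [273.0, 303.0], [244.0, 141.0], [251.0, 124.0]]
30 [[271.0, 317.0], [274.0, 293.0], [238.0, 165.0], [245.0, 138.0]]
40 [[272.0, 307.0], [274.0, 282.0], [233.0, 198.0], [239.0, 161.0]]
50 [[273.0, 297.0], [275.0, 272.0], [228.0, 239.0], [233.0, 192.0]]
local -0.025109733671189075 -0.0013118035413831903 0.04281469721627369
```

```bash
python3 -m crank '[[60,0,0,0,0],[75,0,0,0,0],[75,0,0,0,0],[75,0,0,0,0],[75,0,0,0,0]]'; python3 -m crank '[[75,0,0,-30,0],[75,0,0,-70,0],[75,0,0,-115,0],[75,0,0,-155,0],[75,0,0,-155,0],[75,0,0,-155,0]]'; cat > look.py <<'E'
from h import *
np.set_printoptions(precision=3,suppress=True)
c,im=shot('wrist','w13'); s=manip.sense(); print(s["tool_pos"],s["clock"])
o=np.array([.465,.0934,.003]); x=np.array([-.712,.702,0]); y=np.array([-.702,-.712,0]); z=np.array([0,0,1])
def W(l): return o+l[0]*x+l[1]*y+l[2]*z
u=np.array([.7071,0,.7071]); n=np.array([-.7071,0,.7071]); C=np.array([-.013,0,.060])
print("pred top face",[proj(c,W(C+a*u*.0475+n*.0065+np.array([0,b*.024,0]))).round().tolist() for a in(-1,1) for b in(-1,1)])
for d in manip.outline_of("wrist","drive")[:2]:
    ct=max(cv2.findContours(d["pixels"].astype(np.uint8),0,2)[0],key=cv2.contourArea)
    print(d["confidence"],np.round(d["box"]),cv2.approxPolyDP(ct,4,True)[:,0].tolist())
E
python3 look.py
```

```text
clock: 19.8
tool_pos: [0.4777, 0.0796, 0.0398]
orientation: [-0.0, 0.378, 0.926, -0.0]
wrist_force: [-0.7, 0.1, 0.2]
grip_width: 0.874
grasp_force: 0.0
clock: 20.4
tool_pos: [0.4785, 0.0796, 0.1958]
orientation: [0.001, 0.378, 0.926, 0.0]
wrist_force: [-0.0, -0.4, -1.5]
grip_width: 0.876
grasp_force: 0.0
[0.478 0.08  0.195] 20.45
pred top face [[345.0, 217.0], [294.0, 217.0], [355.0, 156.0], [286.0, 156.0]]
0.85 [284. 141. 355. 220.] [[350, 142], [285, 144], [295, 216], [344, 214]]
```

View pics/w13.png

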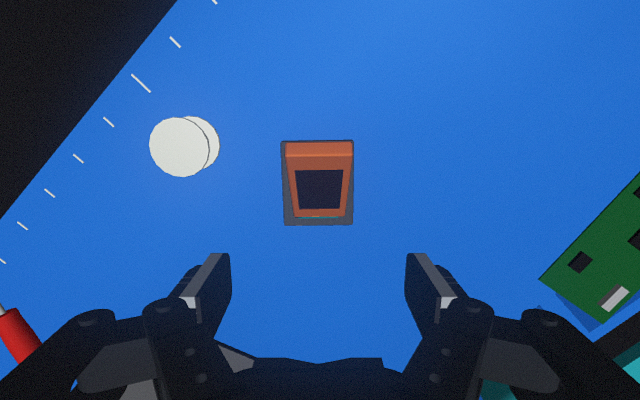

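The drive rests on the stand as predicted: seen at (285–352, 142–216), predicted (286–355, 156–217). The gripper has let go. Next I turn 90° so the fingers straddle the free upper end.

```bash
python3 -m crank '[[70,5,0,0,-0.147],[70,10,0,0,-0.294],[70,14,0,0,-0.441],[70,14,0,0,-0.588],[70,14,0,0,-0.735],[70,14,0,0,-0.882],[70,14,0,0,-1.029],[70,14,0,0,-1.176]]'; python3 -m crank '[[70,0,0,0,-0.147],[70,0,0,0,-0.294],[70,0,0,0,-0.391],[70,0,0,0,-0.391],[70,0,0,0,-0.391]]'; cat > loc.py <<'E'
from h import *
np.set_printoptions(precision=4,suppress=True)
s=manip.sense();Rm=trot();d=s["tool_pos"]-np.array([.465,.0934,.003])
print("local",d[:2]@[-.712,.702],d[:2]@[-.702,-.712],d[2],"yaw",np.degrees(np.arctan2(Rm[1,0],Rm[0,0]))%360,"open",s["grip_width"]*85.4)
E
python3 loc.py
```

```text
clock: 21.3
tool_pos: [0.4674, 0.0892, 0.1936]
orientation: [-0.001, -0.202, 0.979, 0.0]
wrist_force: [-0.1, -0.3, -0.2]
grip_width: 0.82
grasp_force: 0.0
clock: 21.8
tool_pos: [0.4677, 0.0892, 0.1942]
orientation: [-0.001, -0.384, 0.923, 0.0]
wrist_force: [0.6, -0.1, 0.1]
grip_width: 0.818
grasp_force: 0.0
local -0.0048618739806792245 0.0011138955930068025 0.1912449770227663 yaw 225.16266462416772 open 69.86484425878777
```

```bash
python3 -m crank '[[70,-1,0,40,0],[70,-1,0,80,0],[70,-1,0,110,0],[70,-1,0,125,0],[70,-1,0,125,0],[70,-1,0,125,0]]'; python3 loc.py
```

```text
clock: 22.4
tool_pos: [0.4693, 0.09, 0.0714]
orientation: [0.0, -0.385, 0.923, -0.0]
wrist_force: [-0.8, 0.7, -0.1]
grip_width: 0.82
grasp_force: 0.0
local -0.0053858436455666535 -0.0005980407507507148 0.0684080033791775 yaw 225.2849547762946 open 70.0243846904465
```

Sweep the upper end up toward vertical, narrowing as it goes.

```bash
python3 -m crank '[[68,0,-4,-1,0],[66,0,-8,-3,0],[63,0,-13,-5,0],[60,0,-17,-7,0],[57,0,-22,-9,0],[54,0,-27,-11,0],[52,0,-31,-13,0],[50,0,-33,-14,0]]'; python3 loc.py; python3 -m crank '[[46,0,-2,-2,0],[43,0,-3,-4,0],[40,0,-4,-6,0],[40,0,-4,-6,0]]'; python3 loc.py; python3 - <<'E'
from h import *
c,im=shot('side','s2'); shot('wrist','w14')
for n in('side','wrist'):
  for d in manip.outline_of(n,"drive")[:4]: print(n,round(d["confidence"],2),np.round(d["box"]),d["pixels"].sum())
c=cam('side'); o=np.array([.465,.0934,.003]); x=np.array([-.712,.702,0]); z=np.array([0,0,1])
for p in((-.042,.0285),(-.042,.1235),(.0206,.0936)): print(proj(c,o+p[0]*x+p[1]*z))
E
```

```text
clock: 23.2
tool_pos: [0.4926, 0.0664, 0.0844]
orientation: [0.0, -0.385, 0.923, -0.0]
wrist_force: [0.2, -0.4, -0.9]
grip_width: 0.582
grasp_force: 0.0
local -0.03860664314132208 -0.00016907174162977034 0.08144672873475982 yaw 225.31369408014177 open 49.7013109776126
clock: 23.6
tool_pos: [0.4953, 0.064, 0.0906]
orientation: [0.0, -0.385, 0.923, -0.0]
wrist_force: [0.8, -0.4, -0.0]
grip_width: 0.471
grasp_force: 0.0
local -0.042226133339313764 -0.00032661207635051987 0.08764825223124623 yaw 225.33637825769165 open 40.20770834031926
side 0.68 [265. 185. 294. 191.] 205
side 0.57 [302. 217. 315. 248.] 330
side 0.51 [257. 154. 278. 167.] 170
side 0.49 [325. 178. 337. 188.] 82
wrist 0.61 [300. 185. 375. 361.] 8531
[310.53465795 246.55205399]
[309.53718062 220.34241179]
[290.58823189 223.35003666]
```

The side view has the drive at columns 302–315, rows 217–248, as predicted for an upright drive (about 310, 220–247). Now close and lift.

```bash
python3 -m crank '[[25,0,0,-2,0],[8,0,0,-3,0],[8,0,0,-3,0],[8,0,0,-3,0],[8,0,0,-3,0],[8,0,0,-3,0]]'; python3 -m crank '[[8,0,0,-15,0],[8,0,0,-40,0],[8,0,0,-80,0],[8,0,0,-120,0],[8,0,0,-150,0],[8,0,0,-150,0]]'; python3 loc.py; python3 - <<'E'
from h import *
shot('side','s3'); shot('wrist','w15'); shot('scene','c3')
for n in('side','wrist','scene'):
  for d in manip.outline_of(n,"drive")[:4]: print(n,round(d["confidence"],2),np.round(d["box"]),d["pixels"].sum(),cv2.minAreaRect(np.argwhere(d["pixels"])[:,::-1].astype(np.float32)))
s=manip.sense();Rm=trot();T=s["tool_pos"]
for n in('side','scene','wrist'):
  c=cam(n); print(n,[np.round(proj(c,T+Rm@(np.array([a,b,l])/1000))).tolist() for a in(-24,24) for b,l in((0,-33),(0,62))])
E
```

```text
clock: 24.4
tool_pos: [0.4951, 0.0639, 0.0932]
orientation: [-0.0, -0.385, 0.923, 0.0]
wrist_force: [-0.3, 0.4, -0.6]
grip_width: 0.145
grasp_force: 59.7
clock: 25.0
tool_pos: [0.4964, 0.0641, 0.2489]
orientation: [0.004, -0.385, 0.923, -0.001]
wrist_force: [0.2, -0.0, -0.2]
grip_width: 0.145
grasp_force: 59.8
local -0.04288899887829241 -0.0011510095003896999 0.2458778128133966 yaw 225.33289165868499 open 12.370216086026685
side 0.72 [264. 183. 293. 192.] 231 ((279.4029235839844, 187.73822021484375), (9.203579902648926, 25.2331485748291), 85.60128784179688)
side 0.68 [303. 173. 317. 204.] 297 ((309.0, 189.0), (32.0, 12.0), 90.0)
side 0.51 [258. 150. 282. 166.] 210 ((267.6922912597656, 159.03842163085938), (10.816654205322266, 23.297409057617188), 56.3099365234375)
wrist 0.94 [300. 184. 339. 364.] 5551 ((317.5, 273.0), (174.0, 37.0), 90.0)
wrist 0.83 [529. 338. 554. 360.] 233 ((542.8502807617188, 347.1910400390625), (28.172468185424805, 11.971303939819336), 28.610462188720703)
scene 0.97 [382. 212. 414. 238.] 431 ((398.475830078125, 224.51858520507812), (30.66844940185547, 15.120826721191406), 52.43141174316406)
scene 0.81 [432. 162. 456. 183.] 325 ((441.896484375, 171.85191345214844), (28.2730655670166, 11.738119125366211), 16.389541625976562)
scene 0.67 [263. 210. 292. 238.] 634 ((277.5000305175781, 223.50001525878906), (22.807889938354492, 31.75216293334961), 26.56505012512207)
scene 0.62 [376. 179. 394. 203.] 354 ((382.7130126953125, 190.91127014160156), (25.769235610961914, 14.923078536987305), 67.38013458251953)
side [[312.0, 170.0], [313.0, 200.0], [303.0, 179.0], [305.0, 209.0]]
scene [[273.0, 170.0], [276.0, 194.0], [256.0, 165.0], [260.0, 190.0]]
wrist [[318.0, 364.0], [318.0, 257.0], [318.0, 247.0], [318.0, 185.0]]
```

The wrist view has the held drive edge-on at rows 184–364, as predicted for a straight vertical hold. Next it goes beside the slot, over the lid, for a fix.

```bash
python3 -m crank '[[8,17,-33,-6,-0.137],[8,34,-67,-8,-0.274],[8,51,-101,-8,-0.411],[8,68,-135,-8,-0.548],[8,85,-169,-8,-0.685],[8,102,-203,-8,-0.822],[8,119,-237,-8,-0.959],[8,136,-271,-8,-1.096]]'; python3 -m crank '[[8,0,0,0,0],[8,0,0,0,0],[8,0,0,0,0],[8,0,0,0,0]]'; cat > sl.py <<'E'
from h import *
np.set_printoptions(precision=4,suppress=True)
c,im=shot('wrist','w16'); s=manip.sense(); Rm=trot(); T=s["tool_pos"]; print(T,"yaw",np.degrees(np.arctan2(Rm[1,0],Rm[0,0]))%360)
p=np.array([.5175,-.2476,.123]); q=proj(c,p); print("pred px",q)
h=cv2.cvtColor(im,cv2.COLOR_RGB2HSV); w=((h[...,1]<60)&(h[...,2]>150)).astype(np.uint8)
n,l,st,ce=cv2.connectedComponentsWithStats(w)
for i in range(1,n):
    if st[i,4]>80 and abs(ce[i]-q).max()<60:
        pts=np.argwhere(l==i)[:,::-1]; P=np.array([ray(c,u,.123) for u in pts])[:,:2].astype(np.float32); r=cv2.minAreaRect(P)
        print(st[i],ce[i],"world",r,"shift mm",Rm.T@(np.array([*r[0],T[2]])-T)*1000)
for d in manip.spot_point("wrist","slot")[:2]: print(d,ray(c,d["uv"],.123))
E
python3 sl.py
```

```text
clock: 26.1
tool_pos: [0.5922, -0.2248, 0.2502]
orientation: [0.0, 0.811, -0.585, -0.001]
wrist_force: [0.7, -0.2, -0.5]
grip_width: 0.141
grasp_force: 59.9
clock: 26.5
tool_pos: [0.5921, -0.2222, 0.2515]
orientation: [-0.0, 0.81, -0.587, 0.0]
wrist_force: [-0.5, -1.3, -0.9]
grip_width: 0.14
grasp_force: 59.8
[ 0.5921 -0.2223  0.2517] yaw 288.16259979240226
pred px [413.0906 193.6392]
[397 153  38  78 800] [414.9613 190.1975] world ((0.5165103673934937, -0.24873948097229004), (0.02577010914683342, 0.06461497396230698), 18.029775619506836) shift mm [ 1.5804 80.09   -0.0287]
{'uv': [414.1, 193.2], 'confidence': 0.7} [ 0.5169 -0.2482  0.123 ]
```

```bash
python3 -m crank '[[8,1,40,0,0],[8,2,80,0,0],[8,2,80,30,0],[8,2,80,50,0],[8,2,80,50,0],[8,2,80,50,0],[8,2,80,50,0]]'; python3 - <<'E'
from h import *
s=manip.sense();Rm=trot(); print(Rm.T@(np.array([.5166,-.2486,.131])-s["tool_pos"])*1000,np.degrees(np.arctan2(Rm[1,0],Rm[0,0]))%360)
E
```

```text
clock: 27.3
tool_pos: [0.5174, -0.2499, 0.2028]
orientation: [-0.0, 0.81, -0.587, 0.001]
wrist_force: [-0.9, -0.0, 0.2]
grip_width: 0.143
grasp_force: 59.9
[-1.6114608   0.43918445 71.80190997] 288.15811253850615
```

```bash
python3 -m crank '[[8,-1.5,0.5,5,0],[8,-1.5,0.5,12,0],[8,-1.5,0.5,18,0],[8,-1.5,0.5,24,0],[8,-1.5,0.5,28,0]]'; python3 -m crank '[[8,0,0,12,0],[8,0,0,25,0],[8,0,0,38,0],[8,0,0,43,0],[8,0,0,43,0]]'
```

```text
clock: 27.8
tool_pos: [0.5157, -0.2487, 0.1724]
orientation: [0.0, 0.81, -0.587, -0.0]
wrist_force: [-0.0, 0.0, -0.7]
grip_width: 0.144
grasp_force: 59.9
clock: 28.3
tool_pos: [0.5154, -0.2485, 0.129]
orientation: [0.0, 0.81, -0.587, -0.001]
wrist_force: [-0.9, 0.2, -1.1]
grip_width: 0.146
grasp_force: 59.9
```

```bash
python3 -m crank '[[26,0,0,0,0],[26,0,0,0,0],[26,0,0,0,0],[26,0,0,0,0],[26,0,0,0,0],[26,0,0,0,0]]'; python3 -m crank '[[26,0,0,-30,0],[26,0,0,-75,0],[26,0,0,-120,0],[26,0,0,-150,0],[26,0,0,-150,0],[26,0,0,-150,0],[26,0,0,-150,0]]'; python3 - <<'E'
from h import *
np.set_printoptions(precision=3,suppress=True)
for n in('wrist','side','scene'):
  c,im=shot(n,n+'9')
  h=cv2.cvtColor(im,cv2.COLOR_RGB2HSV).astype(int); m=((h[...,0]<22)&(h[...,0]>5)&(h[...,1]>110)&(h[...,2]>60)).astype(np.uint8)
  k,l,st,ce=cv2.connectedComponentsWithStats(m); print(n,[(st[i].tolist()) for i in range(1,k) if st[i,4]>15])
  for d in manip.outline_of(n,"drive")[:5]: print(" ",round(d["confidence"],2),np.round(d["box"]))
  print("  slot/box proj",proj(c,(.5166,-.2486,.123)),proj(c,(.5166,-.2486,.012)),proj(c,(.585,-.2255,.012)))
E
```

```text
clock: 28.9
tool_pos: [0.516, -0.2488, 0.1304]
orientation: [-0.0, 0.81, -0.587, 0.0]
wrist_force: [-0.0, 0.2, 0.0]
grip_width: 0.305
grasp_force: 0.0
clock: 29.6
tool_pos: [0.5157, -0.2487, 0.2791]
orientation: [0.0, 0.81, -0.587, -0.001]
wrist_force: [-0.4, 0.0, -0.1]
grip_width: 0.304
grasp_force: 0.0
wrist [[308, 157, 14, 49, 643]]
  0.63 [307. 153. 322. 207.]
  0.51 [188. 149. 274. 228.]
  slot/box proj [315.327 186.614] [315.814 165.504] [255.929 166.104]
side [[256, 152, 24, 16, 179], [306, 179, 27, 11, 125], [268, 184, 25, 9, 128], [356, 296, 12, 11, 29]]
  0.71 [307. 178. 334. 191.]
  0.58 [259. 156. 280. 164.]
  0.57 [266. 181. 293. 192.]
  slot/box proj [361.116 297.585] [359.458 330.598] [381.381 315.917]
scene [[91, 55, 38, 23, 552], [0, 86, 12, 14, 128], [429, 163, 29, 18, 142], [372, 181, 15, 21, 56], [385, 212, 25, 25, 129]]
  0.86 [373. 181. 396. 203.]
  0.83 [428. 164. 460. 186.]
  0.56 [385. 212. 413. 240.]
  slot/box proj [159.738 249.897] [173.045 271.063] [186.117 288.09 ]
```

```bash
python3 -m crank '[[26,0,0,0,0],[26,0,0,0,0],[26,0,0,0,0],[26,0,0,0,0],[26,0,0,0,0]]'; python3 - <<'E'
from h import *
c,im=shot('wrist','w99'); h=cv2.cvtColor(im,cv2.COLOR_RGB2HSV).astype(int); m=((h[...,0]<22)&(h[...,0]>5)&(h[...,1]>110)&(h[...,2]>60))
p=np.argwhere(m[140:220,290:340])[:,::-1].astype(np.float32)+[290,140]; print(cv2.minAreaRect(p.astype(np.float32)))
for z in(.123,.104,.09):
    print(z,[np.round(proj(c,np.array([.516,-.2487,z])+trot()@np.array([a,0,0])),1).tolist() for a in(-.024,.024)])
print(manip.close_job())
E
```

```text
clock: 30.4
tool_pos: [0.5159, -0.2488, 0.2803]
orientation: [-0.0, 0.81, -0.587, 0.0]
wrist_force: [0.5, 0.1, -0.9]
grip_width: 0.304
grasp_force: 0.0
((314.5, 181.0), (48.0, 13.0), 90.0)
0.123 [[316.4, 212.3], [316.3, 160.1]]
0.104 [[316.5, 206.4], [316.4, 157.0]]
0.09 [[316.5, 202.5], [316.5, 154.9]]
the job is handed in; nothing more can be done
None
```

I handed the job in at 30.4 s of the 72 s allowed: the dial was turned to 2, 11 and 1 and left on 1, the drive was laid on the stand, retaken by its upper end and posted, and by the last camera measurement it stands upright inside the box, top about 19 mm below the lid's top face; I got no verdict back.

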